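# Level the sedimentation stand and start its timer

### The job

The stand of blood tubes is out of level, and the blue disinfectant bottle is crowding one of its foot knobs: stand the bottle upright in the free part of the steel tray. Turn the stand's two foot knobs until the bubble sits wholly inside the ring, and only then start the run by pressing the green button on the timer. Do not knock the tubes or disturb anything else.

Things in the scene. Friction and masses are not known exactly. Their poses are not given: they have to be found in the camera images.
- knob_left_grip (a point): black fluted round knob of the stand's left foot screw (its +y side): 48 mm across, 34 mm high, upright axis; point at its centre, always 65 mm above the desk. Grip at any yaw; about 0.08 N m to turn, stays where left, stops 3.4 rad either side of level. 12 mm a turn: clockwise from above raises the left front corner; 1 rad tilts the deck 0.011 rad and moves the bubble 4.4 mm
- knob_right_grip (a point): the same knob on the right foot screw (-y side); clockwise from above raises the right front corner, anticlockwise lowers it, at the same rate. Under both knobs an ear of the deck lies 11 to 21 mm below the knob's underside
- stand: ivory stand of blood tubes, fixed; origin on the desk at its middle, x to its rear, y to its left. Three feet: left screw (-70, 110) mm, right screw (-70, -110) mm, fixed ball foot (70, 0) mm on which it tilts. Deck 215 x 170 mm with ears 54 mm wide at the screws, top 32 mm above the desk; at (-60, 0) a round bull's-eye level, 68 mm across, top at 45 mm
- level_ring (a point): centre of the black ring (21 mm across) on the bull's-eye level; its frame is the deck's: x to the rear, y left, z square to the deck, so its tilt is the deck's tilt
- bubble (a point): centre of the pale bubble (14 mm across) of the bull's-eye level. It moves to the high side, 0.4 mm per mrad: a raised left corner moves it, in the deck's frame, along (-0.618, 0.786), a raised right corner along (-0.618, -0.786). At the ring's centre the deck is level; wholly inside the ring up to 3.6 mm off-centre (0.009 rad)
- tubes: the eight capped glass blood tubes in their holder at the rear of the deck, part of the stand: 34 x 186 mm, across the deck at x = +60 mm in the stand's frame, reaching 197 mm above the desk; fragile. The origin given is the ball foot at the rear of the stand
- bottle_mid (a point): blue disinfectant bottle with white label and cap that stands close outside one of the knobs: round, diameter 56 mm up to 122 mm, cap 40 mm wide up to 150 mm, about 0.3 kg; the point is its middle, 75 mm above its foot. Grip its body at 95 to 115 mm above its foot, so that the cap clears the gripper
- tray: shallow steel tray, fixed, 240 mm (x) by 130 mm (y), outside, rim 18 mm high, wall 3 mm, floor 5 mm above the desk; origin on the desk at its middle. One jar stands in it; the rest is free
- timer: white desk timer, fixed, 100 mm (x) by 140 mm (y), 34 mm high; origin on the desk at its middle
- start_top (a point): centre of the top of the timer's green round start button, 36 mm across; it is pushed down 6 mm, about 4 N at the bottom, and springs back
- start (a joint): travel of the start button: 0 up, 0.006 m fully down
- tape: bystander: roll of paper tape lying flat, 60 mm across, 19 mm high, beside the other knob (too low to be in the way); origin under its middle
- dispenser: bystander in the tray: white round jar with a grey cap, 52 mm across, 125 mm high; origin under its middle
- strip_jar: bystander: amber round jar with red cap, 48 mm across, 85 mm high; origin under its middle
- lancet_box: bystander: red box 100 (x) x 60 (y) x 45 mm high; origin under its middle
- marker: bystander: marker pen lying flat, 140 mm along its x, 16 mm thick; origin under its middle
- swab_carton: bystander: pale open carton of swabs, 100 (x) x 130 (y) x 85 mm, with a flap; origin under its middle
Mind the look-alikes: they are no part of the job. Leave any purple look-alike of the part that bears bottle_mid alone.

How it is judged:
By the outcome, as a careful person would: the job done as asked, in the order asked, and still so for the second after the job is handed in, with the robot touching nothing.
It also fails if it takes over 70 s, if anything falls off the work surface, if the arm or the gripper's body presses on something with over 40 N, if the wrist force passes 120 N, or if a joint passes its speed limit or range.

### The arm

A 6-joint arm with a two-finger parallel gripper is mounted at the origin on the work surface. World frame = base frame: x ahead of the robot, y to its left, z up, the work surface at z = 0. Lengths are in m, angles in rad, forces in N, time in s.
With the tool pointing down it reaches from about 0.25 to 0.775 m from the base axis. Payload 4 kg.
Tool frame: the origin (TCP) lies at the very end of the fingers, on their centre line; the grasp point (between the pads) lies 19 mm behind it (robot.hold_point_z is the distance from the TCP to the grasp point, in m); z points along the fingers, y is the line along which they close (so a half turn about z gives the same grasp; the last joint's range is limited). The gripper opens to 94 mm and grips with 3 to 60 N. Pads are 16 mm wide; open, the fingers measure 119 mm over their backs; the gripper's body (75 mm by 177 mm) begins 78 mm behind the grasp point.
Start: joints at [1.176, 0.087, 1.371, -0, 1.684, -0.103], TCP at [0.158, 0.527, 0.17] pointing down, gripper open.
Joint ranges: [-3.1, 3.1], [-0.76, 2.03], [0.27, 2.55], [-1.08, 4.22], [0.17, 2.65], [-2.57, 2.57]. Speed limits (rad/s): [2.79, 2.79, 3.14, 3.14, 3.14, 3.14].

### API

Orientations are given as [roll, pitch, yaw] about the fixed x, y, z axes, in that order (R = Rz(yaw) Ry(pitch) Rx(roll)).
In Python, from bench import robot gives the robot as it stands.
- The arm moves only by the tool carry_out, never from a script. Its argument "steps" is a list of rows, each a list of 3 entries, a list of its own where there are three numbers: the shift along the tool's x, y, z in m, then the turn about the tool's z in units of 10 degrees (1.0 is 10 degrees), then the closure, from -1 (fully open) to 1 (shut). In form: [[[tx, ty, tz], roll, jaw], ...]. A call has 1 to 10 rows; each row is the pose to reach, as a shift and turn from the pose commanded when the call began, along the tool's axes at that moment; what a row does not reach only later rows make up. A row lasts 1/8 s, in which the tool goes at most 62.5 mm and 10.7 degrees, less where a joint would pass 70% of its speed; a pose out of reach is approached as far as the arm can. A call with a gripper value outside its range is refused whole. The fingers move at their own pace and stop on an object; the grip force is fixed at half the most. Time passes only in rows, so rows that repeat a pose let the fingers close. It gives the time, the measured TCP pose, the force, the opening and the grip force at its end, in the units of the state.
- robot.get_obs(): the state, without advancing time (a new reading comes with each control period).
- robot.snapshot(name): name is "side" or "top"; returns a dict with "image" (400x640x3 uint8, red, green, blue), "z_map" (400x640 float32, m along the optical axis (not along the pixel's ray), 0 where there is no reading), "mtx" (3x3 intrinsics, pixels), "R" (3x3) and "t" (3): a world point X has camera coordinates R X + t. Camera axes: x right, y down, z forward; pixel columns grow to the right and rows downward; lengths in m; the calibration is good to about 2 mm. A picture is of the moment at which its call begins.
- robot.close_job(): hands the job in; it is judged then, once.
The state is a dict: "time": time; "joint_positions": joint angles; "qvel": joint speeds; "joint_torque": joint torques, N m; "tool_pos": TCP position; "ee_rot": TCP orientation; "wrist_force": force on the tool from outside, world axes, zero at the start; "wrist_torque": the same for the moment, N m; "width": finger opening in m; "finger_force": force on a finger pad.
Only numpy, scipy, OpenCV 4.12 (cv2) and the standard library are available. Lean on these libraries where they do the work, as an engineer would, in place of code of your own. Each camera call takes 0.05 s, during which the arm holds its last target. There are 200 camera calls.

## Working session

There is one attempt and no reset: what is moved stays moved. The work goes in short steps, Python scripts to look and compute and a tool call to move; the robot and the scene stay as the last step left them, time stands still between calls to the robot, and variables do not carry over. Pictures are saved under pics/ and viewed, at most 10 in all, crops included, and the job is handed in when it is done.

Besides the shell and the picture viewer there is one more tool, called as name(argument=value, ...), one argument or row to a line, values as JSON. carry_out: Moves the arm, as the interface text tells. Its arguments: {"type":"object","properties":{"steps":{"type":"array","items":{"type":"array"}}},"required":["steps"]}

```bash
mkdir -p pics; cat > h.py <<'E'
import numpy as np, cv2
from bench import robot
def snap(n, save=None):
    s=robot.snapshot(n)
    if save: cv2.imwrite('pics/'+save, cv2.cvtColor(s['image'],cv2.COLOR_RGB2BGR))
    np.savez('/tmp/%s.npz'%n, **{k:np.array(v) for k,v in s.items()})
    return s
def ray(s,u,v,z):
    R=np.array(s['R']);t=np.array(s['t']);c=-R.T@t
    d=R.T@np.linalg.inv(s['mtx'])@np.array([u,v,1.0])
    return c+d*(z-c[2])/d[2]
def cloud(s):
    Z=s['z_map'];v,u=np.mgrid[:Z.shape[0],:Z.shape[1]]
    p=np.stack([u,v,np.ones_like(u)],-1)@np.linalg.inv(s['mtx']).T*Z[...,None]
    return (p-s['t'])@np.array(s['R'])
def blobs(mask,amin=40):
    n,l,st,c=cv2.connectedComponentsWithStats(mask.astype(np.uint8))
    return [(st[i,4],c[i].round(1),st[i,:4],l==i) for i in range(1,n) if st[i,4]>=amin]
E
python3 - <<'E'
from h import *
for n in('top','side'):
    s=snap(n,n+'0.png'); print(n,np.array(s['mtx']).round(1).tolist(),'c',(-np.array(s['R']).T@s['t']).round(3),np.array(s['R']).round(2).tolist())
o=robot.get_obs(); print(o['tool_pos'],o['ee_rot'],o['width'],o['time'])
E
```

```text
top [[394.4, 0.0, 314.1], [0.0, 394.4, 204.5], [0.0, 0.0, 1.0]] c [ 0.51  -0.002  1.051] [[0.02, -1.0, 0.02], [-1.0, -0.02, -0.06], [0.07, -0.02, -1.0]]
side [[432.7, 0.0, 311.3], [0.0, 432.7, 207.3], [0.0, 0.0, 1.0]] c [ 0.438 -0.982  0.82 ] [[0.99, -0.13, 0.01], [-0.07, -0.59, -0.8], [0.11, 0.8, -0.59]]
[0.1580054  0.52622678 0.16922282] [-3.13959295e+00 -1.69707063e-04  2.84982879e+00] 0.09367244414387764 0.1
```

View pics/top0.png

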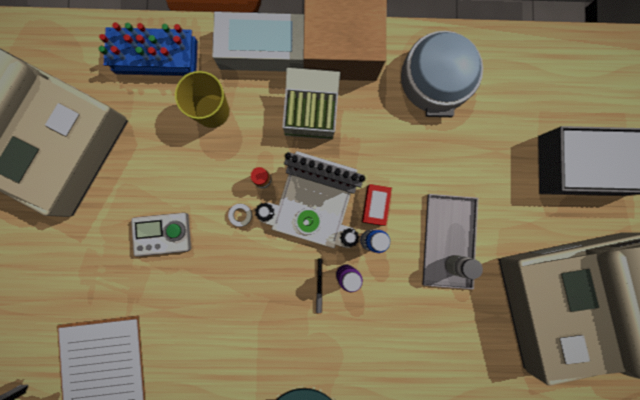

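View pics/side0.png

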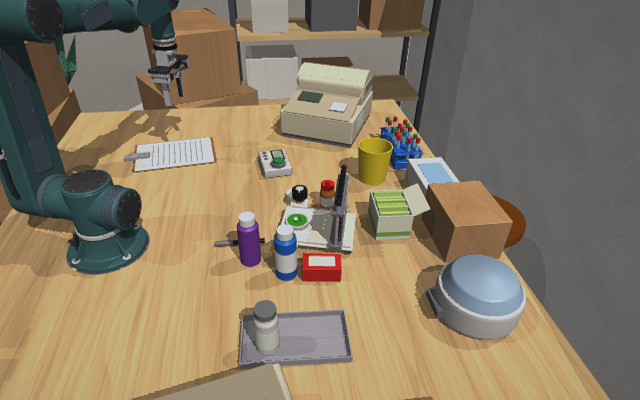

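The top view shows the blue bottle at about (377,241), just outside the right knob (348,237). The left knob is at (264,212), the level at (308,221), the green button at (174,231), and the tray at (450,242) with its jar at (463,267). The purple look-alike is at (349,279). The side view agrees.

```bash
cat > m.py <<'E'
from h import *
top=snap('top');side=snap('side')
P=cloud(top);I=top['image'].astype(int);hsv=cv2.cvtColor(top['image'],cv2.COLOR_RGB2HSV)
def med(u,v,r=2): 
    return np.median(P[v-r:v+r+1,u-r:u+r+1].reshape(-1,3),0).round(4)
for n,u,v in [('tray',450,215),('desk',300,330),('btn',174,231),('timer',150,250),('cap',377,241),('box',377,205)]: print(n,med(u,v))
def comp(lo,hi,box,zlo=-1,zhi=9):
    u0,v0,u1,v1=box;m=np.zeros(P.shape[:2],bool);m[v0:v1,u0:u1]=1
    return m&(P[...,2]>zlo)&(P[...,2]<zhi)
for n,box,zl,zh in [('bottle cap',(355,222,395,258),.14,.16),('purple cap',(335,262,365,295),.13,.17),('knobR',(333,222,362,250),.072,.095),('knobL',(250,200,280,226),.072,.095),('jar cap',(445,250,485,285),.115,.135),('stripjar',(245,162,275,190),.078,.095),('tubes',(275,145,375,195),.17,.21),('box',(360,180,395,230),.04,.05),('tray floor+rim',(415,190,485,295),.003,.03)]:
    m=comp(0,0,box,zl,zh);q=P[m]
    if len(q): 
        (c,r)=cv2.minEnclosingCircle(q[:,:2].astype(np.float32)); rr=cv2.minAreaRect(q[:,:2].astype(np.float32))
        print(n,len(q),'mean',q.mean(0).round(4),'circ',np.round(c,4),round(r,4),'rect',np.round(rr[0],4),np.round(rr[1],4),round(rr[2],1))
g=(hsv[...,0]>40)&(hsv[...,0]<80)&(hsv[...,1]>120)
for a,c,b,m in blobs(g): print('green',a,c,b, ray(top,*c,.04).round(4))
E
python3 m.py; python3 - <<'E'
from h import *
for n,c in (('top',(308,221)),('side',(297,220))):
    i=cv2.imread('pics/%s0.png'%n);r=25
    i=i[c[1]-r:c[1]+r,c[0]-r:c[0]+r]; globals()[n]=cv2.resize(i,(400,400),interpolation=cv2.INTER_CUBIC)
cv2.imwrite('pics/lev.png',np.hstack([top,side]))
E
```

```text
tray [ 0.5582 -0.3819  0.0036]
desk [0.2497 0.0123 0.0018]
btn [0.5014 0.3316 0.0571]
timer [0.4516 0.3974 0.035 ]
cap [ 0.4887 -0.1604  0.1523]
box [ 0.5778 -0.1782  0.0468]
bottle cap 266 mean [ 0.4882 -0.1683  0.1516] circ [ 0.4883 -0.1688] 0.0206 rect [ 0.4877 -0.1685] [0.0386 0.0397] 0.9
purple cap 288 mean [ 0.3973 -0.1045  0.1505] circ [ 0.3977 -0.104 ] 0.0224 rect [ 0.3962 -0.1053] [0.0403 0.0409] 58.3
knobR 276 mean [ 0.495  -0.1062  0.0828] circ [ 0.4949 -0.1069] 0.0238 rect [ 0.4953 -0.1064] [0.0445 0.0443] 13.2
knobL 275 mean [0.5537 0.105  0.0828] circ [0.554  0.1057] 0.0237 rect [0.5538 0.1057] [0.0445 0.0458] 11.6
jar cap 348 mean [ 0.4287 -0.387   0.1285] circ [ 0.4283 -0.389 ] 0.0236 rect [ 0.4286 -0.3886] [0.0444 0.0452] 3.1
stripjar 242 mean [0.6425 0.1196 0.0858] circ [0.6428 0.1197] 0.0217 rect [0.6424 0.1195] [0.0414 0.0417] 46.7
tubes 416 mean [ 0.6498 -0.0368  0.1861] circ [ 0.65   -0.0375] 0.0929 rect [ 0.6504 -0.0377] [0.1856 0.0153] 74.4
box 882 mean [ 0.5795 -0.1797  0.0463] circ [ 0.5797 -0.1797] 0.0569 rect [ 0.5797 -0.1802] [0.0605 0.0999] 81.4
tray floor+rim 3861 mean [ 0.495  -0.3771  0.007 ] circ [ 0.489  -0.3803] 0.1641 rect [ 0.4875 -0.3804] [0.2779 0.186 ] 0.2
green 44 [139.2  50.2] [136  47   8   8] [0.971  0.4482 0.04  ]
green 57 [303.  112.3] [301  99   5  28] [0.8165 0.0164 0.04  ]
green 51 [316.8 113.1] [315 100   4  28] [ 0.8153 -0.0196  0.04  ]
green 44 [324.2 114.8] [322 101   5  27] [ 0.8112 -0.039   0.04  ]
green 303 [308.1 220.6] [298 211  21  21] [ 0.5346 -0.0028  0.04  ]
green 147 [173.1 230.4] [167 224  14  14] [0.5027 0.3398 0.04  ]
```

View pics/lev.png

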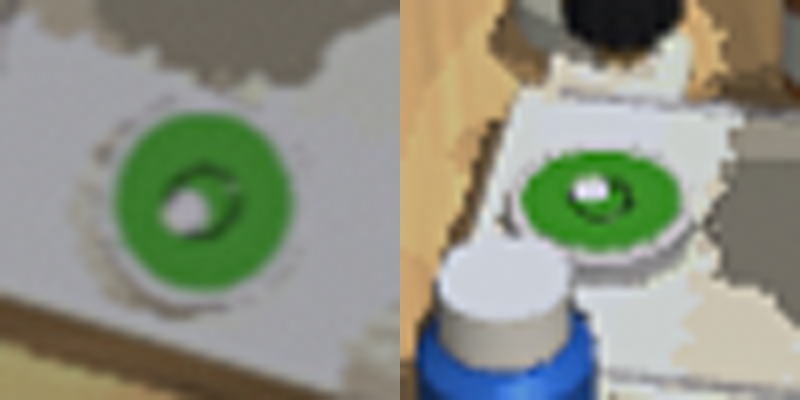

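The level crop shows the bubble at lower left of the ring, about 6 mm toward −x and +y, so the left corner is mostly too high. The knob spacing measures 220 mm, matching the spec. The stand's yaw is about −15.5°. Next I move over the bottle, closing along world x.

carry_out(
  steps=[
    [[0,0,-0.06],0,-1],
    [[-0.05,-0.055,-0.08],1,-1],
    [[-0.516,-0.571,-0.08],7.33,-1],
    [[-0.516,-0.571,-0.08],7.33,-1],
    [[-0.516,-0.571,-0.08],7.33,-1],
    [[-0.516,-0.571,-0.08],7.33,-1],
    [[-0.516,-0.571,-0.08],7.33,-1],
    [[-0.516,-0.571,-0.08],7.33,-1],
    [[-0.516,-0.571,-0.08],7.33,-1],
    [[-0.516,-0.571,-0.08],7.33,-1],
  ],
)

```text
time: 1.45
tool_pos: [0.3989, 0.0186, 0.2493]
ee_rot: [3.141, -0.0, 1.57]
wrist_force: [0.9, 0.6, 0.0]
width: 0.0937
finger_force: 0.0
```

```bash
python3 - <<'E'
from h import *
s=dict(np.load('/tmp/top.npz')); P=cloud(s); I=s['image'].astype(int)
hsv=cv2.cvtColor(s['image'],cv2.COLOR_RGB2HSV)
m=np.zeros(P.shape[:2],bool);m[185:300,412:490]=1
m&=(hsv[...,1]<75)&(P[...,2]<.03)
b=max(blobs(m),key=lambda x:x[0]); ys,xs=np.where(b[3])
q=np.array([ray(s,u,v,.012)[:2] for u,v in zip(xs,ys)],np.float32)
print(b[0],b[2],cv2.minAreaRect(q),q.min(0),q.max(0))
print(cv2.minAreaRect(P[b[3]][:,:2].astype(np.float32)))
E
```

```text
4202 [423 194  56  96] ((0.489752858877182, -0.38035279512405396), (0.13829340040683746, 0.24419964849948883), 86.98810577392578) [ 0.36483076 -0.4536065 ] [ 0.613235   -0.30694547]
((0.4894779622554779, -0.3836120367050171), (0.14140060544013977, 0.24709665775299072), 86.9374771118164)
```

The tray centre is (0.489,−0.380), with the measured size close to nominal, so the free spot is about (0.550,−0.376). The tool axes are now tx=+Y, ty=+X, tz=down.

carry_out(
  steps=[
    [[-0.187,0.089,0],0,-1],
    [[-0.187,0.089,0],0,-1],
    [[-0.187,0.089,0],0,-1],
    [[-0.187,0.089,0],0,-1],
    [[-0.187,0.089,0.05],0,-1],
    [[-0.187,0.089,0.09],0,-1],
    [[-0.187,0.089,0.13],0,-1],
    [[-0.187,0.089,0.156],0,-1],
    [[-0.187,0.089,0.156],0,-1],
  ],
)

```text
time: 2.58
tool_pos: [0.4855, -0.1648, 0.0908]
ee_rot: [-3.137, -0.003, 1.571]
wrist_force: [-1.1, -0.4, 0.9]
width: 0.094
finger_force: 0.0
```

carry_out(
  steps=[
    [[0,0,0],0,0.6],
    [[0,0,0],0,0.6],
    [[0,0,0],0,0.6],
    [[0,0,0],0,0.6],
    [[0,0,0],0,0.6],
    [[0,0,0],0,0.6],
  ],
)

```text
time: 3.32
tool_pos: [0.4876, -0.1665, 0.0932]
ee_rot: [3.141, -0.0, 1.57]
wrist_force: [0.6, 0.2, -0.7]
width: 0.0397
finger_force: 30.3
```

The opening is 39.7 mm instead of 56 mm, which isn't what gripping the body should give, so I look before lifting.

```bash
python3 - <<'E'
from h import *
s=snap('side');t=snap('top')
print(robot.hold_point_z, robot.get_obs()['width'])
a=cv2.resize(s['image'][170:290,225:345],(400,400),interpolation=cv2.INTER_CUBIC)
b=cv2.resize(t['image'][180:300,300:420],(400,400),interpolation=cv2.INTER_CUBIC)
cv2.imwrite('pics/grip.png',np.hstack([a,b])[...,::-1])
E
```

```text
0.0188 0.03987603471525365
```

View pics/grip.png

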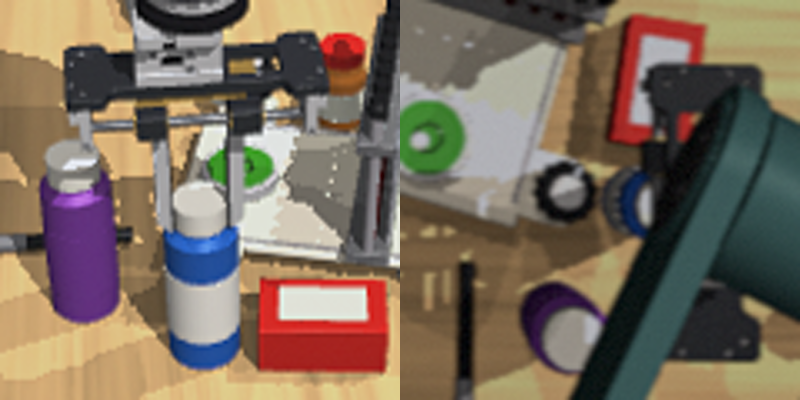

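The bottle is upright and hasn't obviously moved, but in the side view the fingers look to be behind its axis. I fit the bottle's axis from the side view's depth.

```bash
cat > bot.py <<'E'
from h import *
from scipy.optimize import least_squares
def bottle(s):
    P=cloud(s);hsv=cv2.cvtColor(s['image'],cv2.COLOR_RGB2HSV)
    m=(hsv[...,0]>100)&(hsv[...,0]<125)&(hsv[...,1]>130)&(P[...,2]>.0)&(P[...,2]<.13)&(np.abs(P[...,0]-.5)<.2)&(P[...,1]<-.05)&(P[...,1]>-.5)
    out=[]
    for lo,hi in((.005,.04),(.085,.115)):
        q=P[m&(P[...,2]>lo)&(P[...,2]<hi)][:,:2]
        f=least_squares(lambda c:np.hypot(*(q-c).T)-.028,q.mean(0)+[0,.02],loss='soft_l1',f_scale=.002)
        out.append((len(q),f.x.round(4),round(float(np.median(np.abs(f.fun))),4)))
    return out
if __name__=='__main__':
    for src in ('side',):
        s=dict(np.load('/tmp/side.npz'));print(bottle(s))
        pr=lambda X:(lambda c:(s['mtx']@c/c[2])[:2].round(1))(s['R']@np.array(X)+s['t'])
        print(pr([.488,-.1686,.15]),pr([.488,-.1686,0]),'tips',pr([.462,-.1665,.093]),pr([.514,-.1665,.093]))
        P=cloud(s)
        for (u,v) in [(285,231),(285,229),(275,236),(296,236),(273,228),(297,228),(286,245),(286,262)]: print(u,v,P[v,u].round(3))
E
python3 bot.py; ls /tmp/*.npz
```

```text
[(125, array([ 0.4875, -0.1657]), 0.0007), (145, array([ 0.4876, -0.1654]), 0.0007)]
[284.9 230.1] [286.4 274.1] tips [275. 248.] [295.7 246.3]
285 231 [ 0.488 -0.172  0.15 ]
285 229 [ 0.489 -0.163  0.149]
275 236 [ 0.463 -0.172  0.137]
296 236 [ 0.514 -0.177  0.135]
273 228 [ 0.46  -0.173  0.163]
297 228 [ 0.517 -0.176  0.159]
286 245 [ 0.488 -0.194  0.124]
286 262 [ 0.486 -0.196  0.07 ]
/tmp/side.npz
/tmp/top.npz
```

```bash
python3 - <<'E'
from h import *
s=dict(np.load('/tmp/side.npz'));P=cloud(s)
for u in (274,276,295,297): print(u,[(v,P[v,u].round(3).tolist()) for v in range(206,252,4)])
o=robot.get_obs();print(o['tool_pos'],o['joint_positions'],o['wrist_force'],o['wrist_torque'],o['width'],o['finger_force'])
E
```

```text
274 [(206, [0.464, -0.2, 0.248]), (210, [0.463, -0.199, 0.236]), (214, [0.464, -0.175, 0.206]), (218, [0.463, -0.176, 0.195]), (222, [0.463, -0.172, 0.18]), (226, [0.462, -0.174, 0.17]), (230, [0.462, -0.176, 0.159]), (234, [0.461, -0.175, 0.146]), (238, [0.461, -0.176, 0.134]), (242, [0.46, -0.171, 0.117]), (246, [0.46, -0.169, 0.102]), (250, [0.462, -0.07, -0.0])]
276 [(206, [0.468, -0.196, 0.245]), (210, [0.48, 0.117, -0.0]), (214, [0.478, 0.094, 0.001]), (218, [0.477, 0.073, 0.002]), (222, [0.467, -0.174, 0.182]), (226, [0.467, -0.175, 0.17]), (230, [0.466, -0.172, 0.156]), (234, [0.466, -0.173, 0.144]), (238, [0.465, -0.175, 0.132]), (242, [0.465, -0.178, 0.123]), (246, [0.464, -0.184, 0.114]), (250, [0.464, -0.178, 0.096])]
295 [(206, [0.511, -0.2, 0.243]), (210, [0.511, -0.201, 0.233]), (214, [0.513, -0.178, 0.204]), (218, [0.512, -0.177, 0.191]), (222, [0.512, -0.176, 0.178]), (226, [0.512, -0.174, 0.165]), (230, [0.512, -0.174, 0.153]), (234, [0.512, -0.173, 0.139]), (238, [0.513, -0.167, 0.121]), (242, [0.511, -0.178, 0.118]), (246, [0.511, -0.182, 0.108]), (250, [0.511, -0.182, 0.095])]
297 [(206, [0.515, -0.198, 0.242]), (210, [0.515, -0.199, 0.231]), (214, [0.517, -0.178, 0.204]), (218, [0.517, -0.175, 0.189]), (222, [0.517, -0.178, 0.179]), (226, [0.517, -0.174, 0.164]), (230, [0.517, -0.175, 0.153]), (234, [0.517, -0.175, 0.14]), (238, [0.527, -0.065, 0.033]), (242, [0.526, -0.08, 0.031]), (246, [0.524, -0.095, 0.03]), (250, [0.526, -0.08, 0.002])]
[ 0.48760516 -0.1665298   0.09317395] [-4.39310062e-01  3.79423216e-02  1.57621003e+00  1.78604344e-04
  1.52709131e+00 -4.38942608e-01] [-0.03757358 -0.43446396  0.2402679 ] [-0.09778913 -0.03591575 -0.02756412] 0.03987603471525365 30.30738849813133
```

The depth data shows the fingertips near z≈0.127 and the gripper body near 0.23, so the fingers closed on the cap. The reported TCP z of 0.093 looks about 35 mm too low. I open the gripper and measure the tip height directly.

carry_out(
  steps=[
    [[0,0,0],0,-1],
    [[0,0,0],0,-1],
    [[0,0,0],0,-1],
    [[0,0,0],0,-1],
    [[0,0,0],0,-1],
  ],
)

```text
time: 4.05
tool_pos: [0.4874, -0.1665, 0.0932]
ee_rot: [3.142, -0.0, 1.571]
wrist_force: [-0.3, -0.1, 0.6]
width: 0.0857
finger_force: 0.0
```

```bash
python3 - <<'E'
from h import *
from bot import bottle
s=snap('side');P=cloud(s);print(bottle(s), robot.get_obs()['tool_pos'].round(4), robot.get_obs()['width'])
m=(np.abs(P[...,1]+.17)<.015)&((P[...,0]<.452)|(P[...,0]>.522))&(P[...,2]>.05)&(P[...,0]>.4)&(P[...,0]<.58)
for sgn in(-1,1):
    q=P[m&(sgn*(P[...,0]-.4876)>0)];q=q[np.argsort(q[:,2])];print(len(q),'lowest',q[:5].round(3).tolist(),'x',q[:,0].min().round(3),q[:,0].max().round(3))
m=(np.abs(P[...,0]-.4876)<.08)&(np.abs(P[...,1]+.2)<.008)&(P[...,2]>.16);print('body',np.sort(P[m][:,2])[:5])
a=cv2.resize(s['image'][170:290,225:345],(500,500),interpolation=cv2.INTER_CUBIC)
cv2.imwrite('pics/open.png',a[...,::-1])
E
```

```text
[(129, array([ 0.4873, -0.1655]), 0.0008), (142, array([ 0.4875, -0.1656]), 0.0007)] [ 0.4874 -0.1665  0.0931] 0.09029748685688611
364 lowest [[0.443, -0.171, 0.128], [0.441, -0.178, 0.131], [0.441, -0.176, 0.133], [0.444, -0.173, 0.134], [0.441, -0.174, 0.134]] x 0.401 0.452
433 lowest [[0.534, -0.175, 0.128], [0.53, -0.164, 0.129], [0.532, -0.171, 0.129], [0.531, -0.176, 0.13], [0.537, -0.174, 0.131]] x 0.522 0.576
body [0.22584903 0.22640604 0.22751255 0.22774375 0.22798119]
```

View pics/open.png

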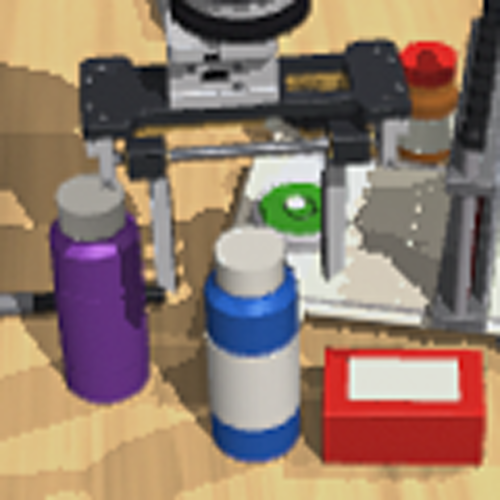

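With the fingers open, the tips measure z≈0.128 against a reported 0.093. The real tool is therefore 35 mm higher than reported, while x and y agree. I lower it by 33 mm and grip again.

carry_out(
  steps=[
    [[0,0,0.017],0,-1],
    [[0,0,0.033],0,-1],
    [[0,0,0.033],0,-1],
    [[0,0,0.033],0,0.5],
    [[0,0,0.033],0,0.5],
    [[0,0,0.033],0,0.5],
    [[0,0,0.033],0,0.5],
    [[0,0,0.033],0,0.5],
  ],
)

```text
time: 5.1
tool_pos: [0.4876, -0.1666, 0.0605]
ee_rot: [3.141, 0.0, 1.571]
wrist_force: [-0.0, -0.6, 0.4]
width: 0.0553
finger_force: 30.0
```

carry_out(
  steps=[
    [[0,0,-0.03],0,0.5],
    [[0,0,-0.07],0,0.5],
    [[0,0,-0.09],0,0.5],
    [[-0.05,0.015,-0.09],0,0.5],
    [[-0.1,0.03,-0.09],0,0.5],
    [[-0.15,0.045,-0.09],0,0.5],
    [[-0.19,0.057,-0.09],0,0.5],
    [[-0.209,0.062,-0.09],0,0.5],
    [[-0.209,0.062,-0.09],0,0.5],
  ],
)

```text
time: 6.22
tool_pos: [0.5485, -0.3763, 0.1477]
ee_rot: [-3.139, -0.002, 1.568]
wrist_force: [-0.4, 0.5, -3.9]
width: 0.0554
finger_force: 30.0
```

carry_out(
  steps=[
    [[0,0,0.03],0,0.5],
    [[0,0,0.05],0,0.5],
    [[0,0,0.07],0,0.5],
    [[0,0,0.078],0,0.5],
    [[0,0,0.083],0,0.5],
    [[0,0,0.083],0,0.5],
    [[0,0,0.083],0,0.5],
  ],
)

```text
time: 7.1
tool_pos: [0.5499, -0.3759, 0.0683]
ee_rot: [3.14, 0.001, 1.57]
wrist_force: [0.0, 0.1, -2.4]
width: 0.0554
finger_force: 30.0
```

```bash
python3 - <<'E'
from h import *
from bot import bottle
s=snap('side');print(bottle(s));o=robot.get_obs();print(o['tool_pos'],o['wrist_force'],o['width'])
cv2.imwrite('pics/tray.png',cv2.resize(s['image'][200:390,200:390],(570,570))[...,::-1])
E
```

```text
[(157, array([ 0.5492, -0.374 ]), 0.0006), (109, array([ 0.5495, -0.3745]), 0.0006)]
[ 0.54987142 -0.3759214   0.06823174] [-0.11382044 -0.9838883  -3.58994087] 0.05514069101332601
```

View pics/tray.png

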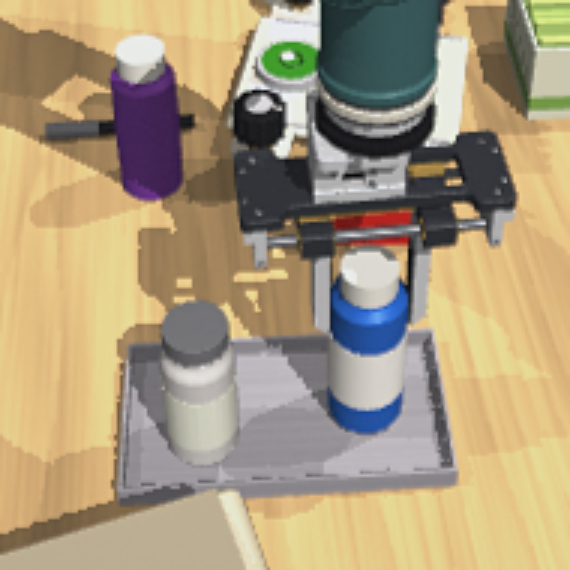

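The bottle hangs upright over the free half of the tray, about 2–3 mm above the floor, with the jar well clear. I lower it the last bit, release and retreat upward.

carry_out(
  steps=[
    [[0,0,0.002],0,0.5],
    [[0,0,0.002],0,0.5],
    [[0,0,0.002],0,-1],
    [[0,0,0.002],0,-1],
    [[0,0,0.002],0,-1],
    [[0,0,0.002],0,-1],
    [[0,0,0.002],0,-1],
    [[0,0,-0.05],0,-1],
    [[0,0,-0.1],0,-1],
    [[0,0,-0.14],0,-1],
  ],
)

```text
time: 8.4
tool_pos: [0.5496, -0.3757, 0.2098]
ee_rot: [3.14, 0.001, 1.57]
wrist_force: [-0.3, -0.5, 0.8]
width: 0.094
finger_force: 0.0
```

```bash
cat > lev.py <<'E'
from h import *
from bot import bottle
kR=np.array([.4950,-.1066]);kL=np.array([.5538,.1055]);ey=(kL-kR)/np.linalg.norm(kL-kR);ex=np.array([ey[1],-ey[0]])
lev=(kL+kR)/2+ex*.010   # level at (-60,0), screws at x=-70
def level(s,zt=.045):
    hsv=cv2.cvtColor(s['image'],cv2.COLOR_RGB2HSV).astype(int);c=s['R']@np.array([*lev,zt])+s['t'];c=(s['mtx']@c/c[2])[:2]
    k=8;r=16;u0,v0=np.round(c).astype(int)-r
    roi=cv2.resize(s['image'][v0:v0+2*r,u0:u0+2*r],None,fx=k,fy=k,interpolation=cv2.INTER_CUBIC)
    h=cv2.cvtColor(roi,cv2.COLOR_RGB2HSV)
    g=((h[...,0]>40)&(h[...,0]<85)&(h[...,1]>110)).astype(np.uint8)
    cs=max(cv2.findContours(g,cv2.RETR_EXTERNAL,cv2.CHAIN_APPROX_NONE)[0],key=cv2.contourArea)
    E=cv2.fitEllipse(cv2.convexHull(cs))
    disc=np.zeros(g.shape,np.uint8);cv2.ellipse(disc,(E[0],(E[1][0]*.75,E[1][1]*.75),E[2]),1,-1)
    w=np.clip(roi.min(2).astype(float)-90,0,60)*disc   # pale bubble weight
    lo=roi.min(2)[disc>0]
    ys,xs=np.mgrid[:w.shape[0],:w.shape[1]];b=np.array([(w*xs).sum(),(w*ys).sum()])/max(w.sum(),1)
    px=lambda p:((np.array(p)+.5)/k-.5)+[u0,v0]
    C=ray(s,*px(E[0]),zt)[:2];B=ray(s,*px(b),zt)[:2];d=(B-C)*1e3;dd=np.array([d@ex,d@ey])
    a=np.linalg.solve([[-.618,-.618],[.786,-.786]],dd)/4.4
    print('ring',C.round(4),'exp',lev.round(4),'axes px',np.round(E[1],1)/k,'bubble deck mm',dd.round(2),'|',np.hypot(*dd).round(2),'excess L,R rad',a.round(2),'area mm',round((w>30).sum()**.5/k,2),'pct',np.percentile(lo,[5,50,95]))
    return roi
if __name__=='__main__':
    import sys
    rs=[level(snap(n)) for n in ('top','side')]
    s=dict(np.load('/tmp/side.npz'));print(bottle(s))
    o=robot.get_obs();print(o['tool_pos'].round(4),o['ee_rot'].round(3),o['time'])
E
python3 lev.py
```

```text
ring [ 0.5342 -0.0023] exp [ 0.534  -0.0032] axes px [20.9   21.375] bubble deck mm [-4.02  4.88] | 6.32 excess L,R rad [1.44 0.03] area mm 4.65 pct [ 35.  46. 165.]
ring [ 0.5507 -0.011 ] exp [ 0.534  -0.0032] axes px [3.5625 6.575 ] bubble deck mm [-80.36  74.43] | 109.53 excess L,R rad [25.54  4.01] area mm 0.0 pct [30.  40.5 63. ]
[(157, array([ 0.5487, -0.3735]), 0.0006), (147, array([ 0.5488, -0.3735]), 0.0005)]
[ 0.5515 -0.3772  0.2145] [3.132 0.008 1.571] 8.5
```

The bottle stands at (0.549,−0.373) in the tray. The bubble is 6.3 mm off, a left excess of about 1.45 rad and right about 0. Next I go over the left knob with a −40° pre-turn.

carry_out(
  steps=[
    [[0.06,0,0],0,-1],
    [[0.12,0,0],0.5,-1],
    [[0.18,0,0],1,-1],
    [[0.24,0.001,0],1.5,-1],
    [[0.3,0.002,0],2,-0.5],
    [[0.36,0.002,0],3,-0.5],
    [[0.42,0.003,0],4,-0.5],
    [[0.46,0.004,0],4,-0.5],
    [[0.481,0.004,0],4,-0.5],
    [[0.481,0.004,0],4,-0.5],
  ],
)

```text
time: 9.75
tool_pos: [0.5532, 0.1059, 0.2062]
ee_rot: [-3.141, 0.001, 0.874]
wrist_force: [-0.3, -0.2, -0.4]
width: 0.0705
finger_force: 0.0
```

carry_out(
  steps=[
    [[0,0,0.03],0,-0.5],
    [[0,0,0.06],0,-0.5],
    [[0,0,0.08],0,-0.5],
    [[0,0,0.08],0,-0.5],
    [[0,0,0.08],0,-0.5],
  ],
)

```text
time: 10.38
tool_pos: [0.5542, 0.1043, 0.1281]
ee_rot: [3.14, -0.001, 0.871]
wrist_force: [0.3, 0.4, -0.1]
width: 0.0705
finger_force: 0.0
```

```bash
python3 - <<'E'
from h import *
s=snap('side');P=cloud(s);o=robot.get_obs();print(o['tool_pos'],o['ee_rot'],o['width'],o['time'])
x,y,z=o['tool_pos']
# gripper points: tall near-vertical fingers
d=np.hypot(P[...,0]-x,P[...,1]-y);m=(d<.06)&(P[...,2]>.09)&(P[...,2]<.22)
psi=o['ee_rot'][2]-np.pi/2;a=(P[...,0]-x)*np.cos(psi)+(P[...,1]-y)*np.sin(psi)
for sg in(-1,1):
    q=P[m&(sg*a>.02)];k=np.argsort(q[:,2]);print(len(q),q[k[:6]].round(3).tolist())
for n in ('side',):
    cv2.imwrite('pics/kL.png',cv2.resize(s['image'][120:260,230:370],(560,560),interpolation=cv2.INTER_CUBIC)[...,::-1])
E
```

```text
[0.55448065 0.10461926 0.12859307] [ 3.13975210e+00 -1.53222231e-03  8.71118850e-01] 0.07030428902676376 10.425
113 [[0.525, 0.124, 0.164], [0.529, 0.128, 0.165], [0.532, 0.133, 0.165], [0.519, 0.123, 0.165], [0.517, 0.128, 0.166], [0.529, 0.132, 0.166]]
97 [[0.578, 0.073, 0.167], [0.579, 0.075, 0.169], [0.58, 0.066, 0.171], [0.581, 0.071, 0.172], [0.584, 0.069, 0.172], [0.59, 0.073, 0.173]]
```

View pics/kL.png

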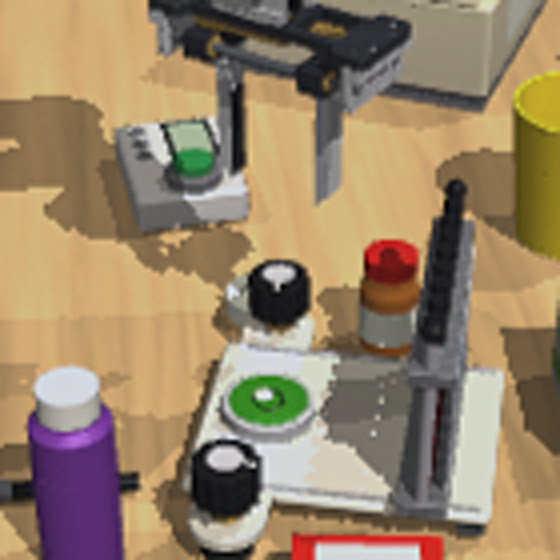

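The tips measure 0.165 against a reported 0.129, so the +36 mm offset holds. The open fingers straddle the left knob with the jar and tubes clear. I lower 113 mm so the true tip height is about 52 mm, then grip.

carry_out(
  steps=[
    [[0,0,0.04],0,-0.5],
    [[0,0,0.07],0,-0.5],
    [[0,0,0.1],0,-0.5],
    [[0,0,0.113],0,-0.5],
    [[0,0,0.113],0,-0.5],
    [[0,0,0.113],0,0.6],
    [[0,0,0.113],0,0.6],
    [[0,0,0.113],0,0.6],
    [[0,0,0.113],0,0.6],
  ],
)

```text
time: 11.55
tool_pos: [0.5526, 0.1074, 0.0157]
ee_rot: [-3.138, -0.002, 0.873]
wrist_force: [-3.8, 3.8, 4.3]
width: 0.0472
finger_force: 30.0
```

carry_out(
  steps=[
    [[0,0,0],-0.9,0.6],
    [[0,0,0],-1.8,0.6],
    [[0,0,0],-2.7,0.6],
    [[0,0,0],-3.6,0.6],
    [[0,0,0],-4.5,0.6],
    [[0,0,0],-5.4,0.6],
    [[0,0,0],-6.4,0.6],
    [[0,0,0],-7.4,0.6],
    [[0,0,0],-8.2,0.6],
    [[0,0,0],-8.2,0.6],
  ],
)

```text
time: 12.8
tool_pos: [0.5547, 0.1073, 0.0157]
ee_rot: [3.137, -0.0, 2.303]
wrist_force: [1.7, 5.2, 3.1]
width: 0.0475
finger_force: 30.0
```

```bash
python3 - <<'E'
from h import *
from lev import level
s=snap('side');t=snap('top');o=robot.get_obs();print(o['tool_pos'],o['ee_rot'],o['wrist_force'],o['wrist_torque'],o['width'])
out=[]
for q in(t,s):
    try: out.append(level(q))
    except Exception as e: print(e)
c=s['R']@np.array([.534,-.003,.04])+s['t'];u,v=(s['mtx']@c/c[2])[:2].astype(int)
out.append(cv2.resize(s['image'][v-16:v+16,u-16:u+16],(256,256),interpolation=cv2.INTER_CUBIC))
cv2.imwrite('pics/lv2.png',np.hstack(out)[...,::-1])
E
```

```text
[0.55472889 0.10732307 0.0156847 ] [ 3.13728140e+00 -1.66922590e-04  2.30196972e+00] [0.80263696 5.44157774 2.84168692] [0.57301439 0.17323137 0.11155992] 0.04787080277198316
ring [ 0.5339 -0.0018] exp [ 0.534  -0.0032] axes px [21.025 21.3  ] bubble deck mm [-0.71  1.18] | 1.38 excess L,R rad [ 0.3  -0.04] area mm 4.63 pct [ 35.  47. 166.]
ring [0.5331 0.002 ] exp [ 0.534  -0.0032] axes px [11.825  19.2625] bubble deck mm [-0.98  2.41] | 2.6 excess L,R rad [ 0.53 -0.17] area mm 3.44 pct [ 28.  38. 201.]
```

View pics/lv2.png

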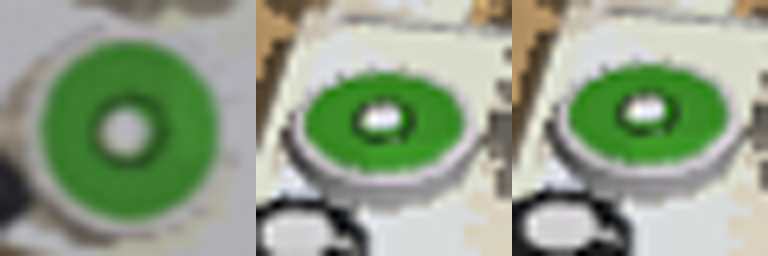

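The bubble is now inside the ring, about 1.5 mm left of centre. I add a small turn to centre it, then release and rise.

carry_out(
  steps=[
    [[0,0,0],-0.8,0.6],
    [[0,0,0],-1.6,0.6],
    [[0,0,0],-1.6,0.6],
    [[0,0,0],-1.6,-0.5],
    [[0,0,0],-1.6,-0.5],
    [[0,0,0],-1.6,-0.5],
    [[0,0,0],-1.6,-0.5],
    [[0,0,-0.04],-1.6,-0.5],
    [[0,0,-0.1],-1.6,-0.5],
    [[0,0,-0.16],-1.6,-0.5],
  ],
)

```text
time: 14.15
tool_pos: [0.553, 0.1053, 0.1754]
ee_rot: [-3.141, -0.001, 2.582]
wrist_force: [0.7, -0.1, 0.7]
width: 0.0704
finger_force: 0.0
```

```bash
python3 - <<'E'
from h import *
from lev import level
for i in range(2):
    level(snap('top'));level(snap('side'))
t=dict(np.load('/tmp/top.npz'));P=cloud(t)
o=robot.get_obs();print(o['tool_pos'],o['ee_rot'],o['time'],o['width'])
for n,c in(('R',(.495,-.1066)),('L',(.5538,.1055))):
    q=P[(np.hypot(P[...,0]-c[0],P[...,1]-c[1])<.035)&(P[...,2]>.07)&(P[...,2]<.09)];print(n,len(q),q.mean(0) if len(q) else '')
h=cv2.cvtColor(t['image'],cv2.COLOR_RGB2HSV)
g=(h[...,0]>40)&(h[...,0]<90)&(h[...,1]>110);g[:,:100]=0;g[:,230:]=0;g[:180]=0;g[280:]=0
for a,c,b,m in blobs(g,15): print('btn',a,c,b,ray(t,*c,.05).round(4),P[m].mean(0).round(4),np.median(P[m][:,2]))
s=dict(np.load('/tmp/side.npz'));h=cv2.cvtColor(s['image'],cv2.COLOR_RGB2HSV);Q=cloud(s)
g=(h[...,0]>40)&(h[...,0]<90)&(h[...,1]>110)&(Q[...,1]>.25)&(Q[...,1]<.45)&(Q[...,0]>.3)&(Q[...,0]<.7)
for a,c,b,m in blobs(g,10): print('btn side',a,c,b,Q[m].mean(0).round(4),np.sort(Q[m][:,2])[::8].round(3))
E
```

```text
ring [ 0.5338 -0.0014] exp [ 0.534  -0.0032] axes px [21.1875 21.45  ] bubble deck mm [ 0.67 -1.13] | 1.31 excess L,R rad [-0.29  0.04] area mm 4.82 pct [ 38.  49. 173.]
ring [0.5331 0.0018] exp [ 0.534  -0.0032] axes px [11.825 19.275] bubble deck mm [0.29 0.1 ] | 0.31 excess L,R rad [-0.04 -0.07] area mm 3.46 pct [ 25.  37. 202.]
ring [ 0.5338 -0.001 ] exp [ 0.534  -0.0032] axes px [21.1125 21.8625] bubble deck mm [ 0.77 -1.49] | 1.67 excess L,R rad [-0.36  0.07] area mm 4.83 pct [ 38.  49. 174.]
ring [0.5331 0.0018] exp [ 0.534  -0.0032] axes px [11.8625 19.275 ] bubble deck mm [0.3  0.11] | 0.32 excess L,R rad [-0.04 -0.07] area mm 3.46 pct [ 25.  36. 203.]
[0.55444584 0.1054577  0.17593161] [3.13933989e+00 3.06042624e-03 2.58243541e+00] 14.35 0.07053324019406271
R 278 [ 0.494613   -0.10529883  0.08297582]
L 0 
btn side 54 [277.4 160.1] [273 157  10   7] [0.5014 0.3331 0.0545] [0.035 0.052 0.054 0.055 0.056 0.056 0.058]
```

Both views put the bubble well inside the ring: the top view gives about 1.5 mm off and the side view 0.3 mm, against a limit of 3.6 mm. The right knob needs no correction. Next is the start button at (0.502,0.333), top z≈0.056, with closed fingers.

carry_out(
  steps=[
    [[0.04,0.04,0],0,1],
    [[0.08,0.08,0],0,1],
    [[0.12,0.12,0],0,1],
    [[0.165,0.165,0],0,1],
    [[0.165,0.165,0.03],0,1],
    [[0.165,0.165,0.08],0,1],
    [[0.165,0.165,0.12],0,1],
    [[0.165,0.165,0.136],0,1],
    [[0.165,0.165,0.136],0,1],
    [[0.165,0.165,0.136],0,1],
  ],
)

```text
time: 15.6
tool_pos: [0.5023, 0.3334, 0.04]
ee_rot: [3.139, 0.001, 2.583]
wrist_force: [0.2, -0.0, 0.2]
width: 0.0003
finger_force: 0.0
```

```bash
python3 - <<'E'
from h import *
from lev import level
s=snap('side');t=snap('top');level(t);level(s);P=cloud(s);o=robot.get_obs();print(o['tool_pos'],o['width'],o['wrist_force'],o['time'])
x,y,z=o['tool_pos'];m=(np.hypot(P[...,0]-x,P[...,1]-y)<.02)&(P[...,2]>.062)&(P[...,2]<.14);q=P[m];print(q[np.argsort(q[:,2])[:8]].round(3).tolist())
cv2.imwrite('pics/btn.png',cv2.resize(s['image'][120:190,240:310],(420,420),interpolation=cv2.INTER_CUBIC)[...,::-1])
E
```

```text
ring [ 0.5338 -0.0017] exp [ 0.534  -0.0032] axes px [21.1375 21.2875] bubble deck mm [ 0.37 -0.77] | 0.85 excess L,R rad [-0.18  0.04] area mm 4.77 pct [ 38.  49. 167.]
ring [0.533  0.0018] exp [ 0.534  -0.0032] axes px [11.8625 19.3   ] bubble deck mm [0.2  0.24] | 0.31 excess L,R rad [-0.   -0.07] area mm 3.54 pct [ 27.  39. 206.]
[0.50258438 0.33357658 0.04055376] 0.00047243104040664737 [-0.32662864 -0.26745668 -0.06343916] 15.7
[[0.501, 0.331, 0.076], [0.511, 0.328, 0.077], [0.491, 0.337, 0.077], [0.511, 0.334, 0.078], [0.504, 0.324, 0.08], [0.507, 0.323, 0.08], [0.515, 0.333, 0.082], [0.507, 0.323, 0.084]]
```

View pics/btn.png

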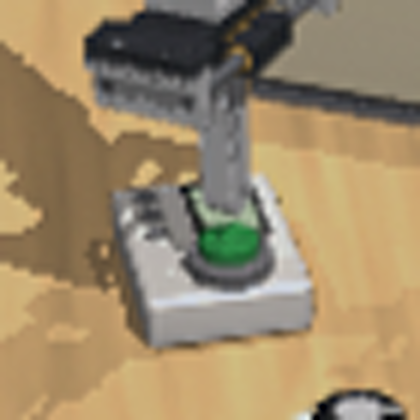

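The closed fingertips are centred over the green button with the tips at about z=0.076, and the bubble is 0.3–0.9 mm off centre. Now I press in small steps.

carry_out(
  steps=[
    [[0,0,0.01],0,1],
    [[0,0,0.016],0,1],
    [[0,0,0.02],0,1],
    [[0,0,0.023],0,1],
    [[0,0,0.023],0,1],
    [[0,0,0.023],0,1],
  ],
)

```text
time: 16.45
tool_pos: [0.5009, 0.3328, 0.0155]
ee_rot: [-3.141, -0.0, 2.583]
wrist_force: [-1.8, -1.2, 3.8]
width: 0.001
finger_force: 1.8
```

carry_out(
  steps=[
    [[0,0,0.002],0,1],
    [[0,0,0.003],0,1],
    [[0,0,0.003],0,1],
    [[0,0,0.003],0,1],
  ],
)

```text
time: 16.95
tool_pos: [0.5011, 0.3328, 0.0149]
ee_rot: [3.141, 0.0, 2.583]
wrist_force: [-5.7, -2.9, 12.3]
width: 0.0004
finger_force: 6.4
```

The force climbed to 12 N with no further travel, so the button is fully down. I retreat.

carry_out(
  steps=[
    [[0,0,-0.02],0,1],
    [[0,0,-0.06],0,1],
    [[0,0,-0.1],0,1],
    [[0,0,-0.14],0,1],
    [[0,0,-0.14],0,1],
    [[0,0,-0.14],0,1],
  ],
)

```text
time: 17.7
tool_pos: [0.5008, 0.3327, 0.1506]
ee_rot: [-3.14, -0.001, 2.583]
wrist_force: [0.4, 0.4, -1.0]
width: 0.0004
finger_force: 0.0
```

```bash
python3 lev.py; python3 -c "
from h import *
s=snap('top','end.png')"
```

```text
ring [ 0.5338 -0.0017] exp [ 0.534  -0.0032] axes px [21.1625 21.3   ] bubble deck mm [ 0.38 -0.82] | 0.91 excess L,R rad [-0.19  0.05] area mm 4.74 pct [ 38.  48. 166.]
ring [0.533  0.0018] exp [ 0.534  -0.0032] axes px [11.85   19.2875] bubble deck mm [0.17 0.24] | 0.3 excess L,R rad [ 0.   -0.07] area mm 3.52 pct [ 27.  38. 204.]
[(160, array([ 0.549 , -0.3734]), 0.0006), (146, array([ 0.549 , -0.3735]), 0.0006)]
[0.5001 0.3323 0.1495] [-3.138e+00 -2.000e-03  2.583e+00] 17.8
```

View pics/end.png

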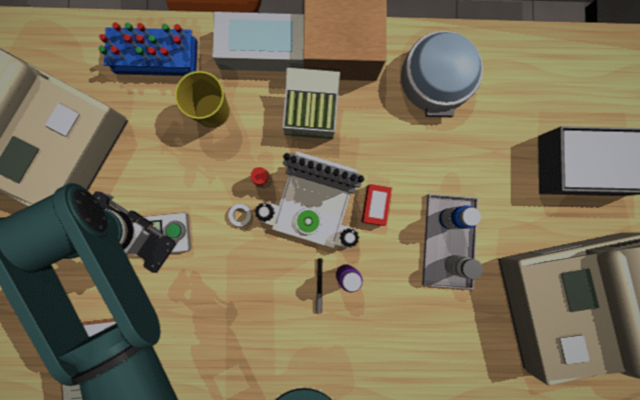

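The final picture shows the bottle upright in the tray at (463,217), the bubble centred at (308,221), and everything else where it was. The robot is touching nothing.

```bash
python3 -c "
from bench import robot
print(robot.close_job())"
```

```text
the job is handed in; nothing more can be done
None
```

Job handed in at about 18 s: the bottle stands upright in the tray, the bubble is under 1 mm off the ring's centre (only the left knob needed turning), and the start button was then pressed fully; no verdict came back.

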